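# Build the two-tier jar display on the freezer lid

## Task

Build the two-tier jar display on the dark base board: stand the small slim jar on the middle ring, the tall round jar on the end ring nearer the pot of tasting picks and the square jar on the other end ring, squared up with the base; then lay the loose shelf board level across the lids of those two, centred over the base and in line with it, and stand the squat jar on the middle of the shelf. Keep the jars upright and set everything down gently without dropping it; leave the pick pot, the stone bowl and the big stock jar where they are.

Things in the scene. Friction and masses are not known exactly. Their poses are not given: they have to be found in the camera images.
- round_jar: Tall round jar of green fruit: clear straight body 64 mm across, light metal lid 62 mm across, 95 mm high overall (body to 80 mm, lid above). The origin is the centre of its underside, z up. About 0.33 kg. Starts on the grey tray.
- square_jar: Tall square jar of green fruit: clear body 58 x 58 mm with small corner roundings, 72 mm high, flat sides facing its x and y axes; short neck 49 mm across, then a round metal lid 54 mm across; 95 mm high overall. The origin is the centre of its underside, z up. About 0.30 kg. Starts on the grey tray.
- small_jar: Small slim round jar of green fruit, 44 mm across, 70 mm high with its metal lid (lid 14 mm). The origin is the centre of its underside, z up. About 0.12 kg. Starts on the grey tray.
- squat_jar: Squat round jar of green fruit: clear body 60 mm across and 34 mm high with a shoulder, then a narrower metal lid 42 mm across and 14 mm high; only 48 mm high overall. The origin is the centre of its underside, z up. About 0.16 kg. Starts on the grey tray.
- shelf_board: Loose shelf board of light wood, 64 mm (its x) by 230 mm (its y, the long way), 12 mm thick, lying flat on the counter on the robot's side of the base. The origin is the centre of its underside, z up. About 0.12 kg.
- base: Fixed dark wooden base board, 110 mm (x) by 240 mm (y, the long way), top 12 mm above the counter. Origin: centre of underside, z up; +x points away from the robot, where an aluminium ticket rail 20 mm high runs along the edge at x = 57 mm. Three thin light rings inlaid flush in its top at x = 0: end rings 74 mm across at y = +80 and -80 mm, middle ring 54 mm across at y = 0.
- tray: Grey plastic tray, fixed on the counter, 280 mm (x) by 260 mm (y); floor 5 mm above the counter, rim 12 mm high, 5 mm thick. Origin: centre of underside, z up. The four jars to be used stand on it two by two, about 116 mm apart, in any order. It may be left or right of the robot's centre line, the base on the other side.
- pick_pot: Small white pot of wooden tasting picks, 50 mm across, 46 mm high, picks to 70 mm. It stands on the counter on the customer's side of the base, near one end of it (about 117 mm along the base's x and 75 to 100 mm along its +y or -y). The origin is the centre of its underside. Loose, 0.18 kg; stays where it is.
- stone_bowl: Low white bowl for fruit stones, 82 mm across, 34 mm high, on the counter on the customer's side of the base near the other end from the pick pot. The origin is the centre of its underside. Loose, 0.2 kg; stays where it is.
- stock_jar: Big stock jar of green fruit, 86 mm across and 125 mm high, standing alone at the left side of the counter. The origin is the centre of its underside. Loose, 0.75 kg; not used, stays where it is.

How it is judged:
On the way, in this order (a step that is already met when the one before it is completed fails the run):
1. small, round and square jars stand upright in their places on the base (x of small_jar in the frame of base between -0.015 and 0.015 m and y of small_jar in the frame of base between -0.015 and 0.015 m and z of small_jar in the frame of base between 0.008 and 0.016 m and ((y of pick_pot in the frame of base above 0 m and x of round_jar in the frame of base between -0.015 and 0.015 m and y of round_jar in the frame of base between 0.065 and 0.095 m and z of round_jar in the frame of base between 0.008 and 0.016 m and x of square_jar in the frame of base between -0.015 and 0.015 m and y of square_jar in the frame of base between -0.095 and -0.065 m and z of square_jar in the frame of base between 0.008 and 0.016 m) or (y of pick_pot in the frame of base below 0 m and x of round_jar in the frame of base between -0.015 and 0.015 m and y of round_jar in the frame of base between -0.095 and -0.065 m and z of round_jar in the frame of base between 0.008 and 0.016 m and x of square_jar in the frame of base between -0.015 and 0.015 m and y of square_jar in the frame of base between 0.065 and 0.095 m and z of square_jar in the frame of base between 0.008 and 0.016 m)) and (angle between the x axis of square_jar and the x axis of base, either way round below 0.2 rad or angle between the x axis of square_jar and the y axis of base, either way round below 0.2 rad) and angle between each of small_jar, round_jar, square_jar's own z axis and vertical below 0.08 rad and linear speed of each of small_jar, round_jar, square_jar below 0.02 m/s and angular speed of each of small_jar, round_jar, square_jar below 0.1 rad/s), for 0.2 s.
2. the shelf board lies level across the round and the square jar (x of shelf_board in the frame of base between -0.015 and 0.015 m and y of shelf_board in the frame of base between -0.015 and 0.015 m and z of shelf_board in the frame of base between 0.103 and 0.111 m and angle between the y axis of shelf_board and the y axis of base, either way round below 0.15 rad and angle between shelf_board's own z axis and vertical below 0.04 rad and contact force between shelf_board and round_jar above 0.05 N and contact force between shelf_board and square_jar above 0.05 N and linear speed of shelf_board below 0.02 m/s and angular speed of shelf_board below 0.1 rad/s), for 0.2 s.
3. the squat jar stands on the middle of the shelf (x of squat_jar in the frame of shelf_board between -0.015 and 0.015 m and y of squat_jar in the frame of shelf_board between -0.015 and 0.015 m and z of squat_jar in the frame of shelf_board between 0.008 and 0.016 m and angle between squat_jar's own z axis and vertical below 0.08 rad and linear speed of squat_jar below 0.02 m/s and angular speed of squat_jar below 0.1 rad/s and contact force between squat_jar and shelf_board above 0.05 N), for 0.2 s.
At the end, for the whole second after the job is handed in: Small, round (pick-pot end) and square jar upright on their rings within 15 mm in base x and y, square jar parallel within 0.2 rad; shelf level on both tall jars, within 15 mm and 0.15 rad of the base; squat jar upright within 15 mm of the shelf's middle; all at rest, released (all of step 1 and all of step 2 and all of step 3); the robot touches nothing.
It fails at once if a jar or the shelf board is dropped or thrown (faster than 0.6 m/s while not held) ((contact force between the fingers and round_jar below 0.05 N and linear speed of round_jar above 0.6 m/s) or (contact force between the fingers and square_jar below 0.05 N and linear speed of square_jar above 0.6 m/s) or (contact force between the fingers and small_jar below 0.05 N and linear speed of small_jar above 0.6 m/s) or (contact force between the fingers and squat_jar below 0.05 N and linear speed of squat_jar above 0.6 m/s) or (contact force between the fingers and shelf_board below 0.05 N and linear speed of shelf_board above 0.6 m/s)).
It fails at once if a jar is tipped by more than 40 degrees (angle between any of round_jar, square_jar, small_jar, squat_jar's own z axis and vertical above 0.7 rad).
It fails at once if the pick pot is pushed more than 20 mm or tipped (distance of pick_pot from where it was at the start of the episode above 0.02 m or angle between pick_pot's own z axis and vertical above 0.4 rad).
It fails at once if the stone bowl is pushed more than 20 mm or tipped (distance of stone_bowl from where it was at the start of the episode above 0.02 m or angle between stone_bowl's own z axis and vertical above 0.4 rad).
It fails at once if the big stock jar is pushed more than 20 mm or tipped (distance of stock_jar from where it was at the start of the episode above 0.02 m or angle between stock_jar's own z axis and vertical above 0.4 rad).
It also fails if it takes over 128 s, if anything falls off the work surface, if the arm or the gripper's body presses on something with over 40 N, if the wrist force passes 120 N, or if a joint passes its speed limit or range.

## Robot

A 6-joint arm with a two-finger parallel gripper is mounted at the origin on the work surface. World frame = base frame: x ahead of the robot, y to its left, z up, the work surface at z = 0. Lengths are in m, angles in rad, forces in N, time in s.
With the tool pointing down it reaches from about 0.25 to 0.775 m from the base axis. Payload 4 kg.
Tool frame: the origin (TCP) lies on the centre line of the jaws, within the pads' length; the fingertips stand 22 mm ahead of it and the grasp point (between the pads) lies 3 mm ahead of it; y points along the fingers, z is the direction in which the jaws open and shut, and the axes are right-handed (so a half turn about y gives the same grasp; the last joint's range is limited). The gripper opens to 94 mm and grips with 3 to 60 N. Pads are 16 mm wide; open, the fingers measure 119 mm over their backs; the gripper's body (75 mm by 177 mm) begins 78 mm behind the grasp point.
Start: joints at [-1.327, 0.087, 1.371, -0, 1.684, -0.103], TCP at [0.187, -0.517, 0.228] pointing down, gripper open.
Joint ranges: [-3.1, 3.1], [-0.76, 2.03], [0.27, 2.55], [-1.08, 4.22], [0.17, 2.65], [-2.57, 2.57]. Speed limits (rad/s): [2.79, 2.79, 3.14, 3.14, 3.14, 3.14].

## Interface

Orientations are given as a unit quaternion [x, y, z, w].
In Python, from plant import ctrl gives the robot as it stands.
- The arm moves only by the tool jog_arm, never from a script. Its argument "steps" is one flat list of numbers, 5 for each row, row after row: the opening in per cent of the stroke, from 0 (shut) to 100 (fully open), then the shift along the tool's x, y, z in m, then the turn about the tool's y in degrees. A call has 1 to 8 rows; each row is the pose to reach, as a shift and turn from the pose commanded when the call began, along the tool's axes at that moment; what a row does not reach only later rows make up. A row lasts 1/10 s, in which the tool goes at most 50 mm and 8.59 degrees, less where a joint would pass 70% of its speed; a pose out of reach is approached as far as the arm can. A call with a gripper value outside its range is refused whole. The fingers move at their own pace and stop on an object; "force" is the grip in N (left out, the last holds). Time passes only in rows, so rows that repeat a pose let the fingers close. It gives the time, the measured TCP pose, the force and the opening at its end, in the units of the state.
- ctrl.read_state(): the state, without advancing time (a new reading comes with each control period).
- ctrl.grab_frame(name): name is "side" or "top" or "wrist"; returns a dict with "image" (384x512x3 uint8, red, green, blue), "fx", "fy", "cx", "cy" (pixels), "R" (3x3) and "t" (3): a world point X has camera coordinates R X + t; the wrist camera has in their place "mount" (4x4, takes a point from camera to tool coordinates, whose origin is the TCP and whose axes are the tool frame's). Camera axes: x right, y down, z forward; pixel columns grow to the right and rows downward; lengths in m; the calibration is good to about 2 mm. A picture is of the moment at which its call begins: read the wrist's pose just before it. There is no depth.
- ctrl.sign_off(): hands the job in, once; it reports no verdict.
The state is a dict: "t": time; "qpos": joint angles; "qd": joint speeds; "joint_efforts": joint torques, N m; "tool_pos": TCP position; "ee_rot": TCP orientation; "force": force on the tool from outside, world axes, zero at the start; "wrist_torque": the same for the moment, N m; "width": finger opening in m.
Only numpy, scipy, OpenCV 4.12 (cv2) and the standard library are available. Lean on these libraries where they do the work, as an engineer would, in place of code of your own. Each camera call takes 0.05 s, during which the arm holds its last target. There are 200 camera calls.

## Working session

There is one attempt and no reset: what is moved stays moved. The work goes in short steps, Python scripts to look and compute and a tool call to move; the robot and the scene stay as the last step left them, time stands still between calls to the robot, and variables do not carry over. Pictures are saved under pics/ and viewed, about 12 in all and at most 16, crops included, and the job is handed in when it is done.

Besides the shell and the picture viewer there is one more tool, called after "Emit:" by a JSON object that holds its "op" and its "data". jog_arm: Moves the arm, as the interface text tells. Its arguments: {"type":"object","properties":{"steps":{"type":"array","items":{"type":"number"}},"force":{"type":"number"}},"required":["steps"]}

```bash
mkdir -p pics; ls
cat > h.py <<'E'
import numpy as np, cv2
from plant import ctrl
from scipy.spatial.transform import Rotation as Ro
def grab(n,fn=None):
    s=ctrl.read_state(); f=ctrl.grab_frame(n); f['s']=s
    if 'mount' in f:
        M=np.eye(4);M[:3,:3]=Ro.from_quat(s['ee_rot']).as_matrix();M[:3,3]=s['tool_pos']
        C=M@np.array(f['mount']); f['R']=C[:3,:3].T; f['t']=-f['R']@C[:3,3]
    f['R']=np.array(f['R']);f['t']=np.array(f['t'])
    if fn: cv2.imwrite('pics/'+fn,f['image'][:,:,::-1])
    return f
def ray(f,u,v,z):
    d=f['R'].T@np.array([(u-f['cx'])/f['fx'],(v-f['cy'])/f['fy'],1]); o=-f['R'].T@f['t']
    return o+d*(z-o[2])/d[2]
def proj(f,X):
    c=f['R']@np.array(X)+f['t']; return c[0]/c[2]*f['fx']+f['cx'],c[1]/c[2]*f['fy']+f['cy']
E
python3 - <<'E'
from h import *
s=ctrl.read_state();print({k:np.round(v,3) for k,v in s.items()})
print(Ro.from_quat(s['ee_rot']).as_matrix().round(3))
for n in('top','side'):
    f=grab(n,n+'0.png');print(n,f['fx'],f['cx'],f['cy'],f['R'].round(3).tolist(),f['t'].round(3),(-f['R'].T@f['t']).round(3))
    import pickle;pickle.dump(f,open(n+'0.pkl','wb'))
E
```

```text
pics
{'t': np.float64(0.0), 'qpos': array([-1.327,  0.088,  1.372, -0.   ,  1.684, -0.103]), 'qd': array([ 0.   ,  0.001,  0.001, -0.001,  0.   ,  0.   ]), 'joint_efforts': array([ 1.0000e-03, -3.4018e+01, -3.0242e+01,  7.2000e-02,  3.3000e-02,
       -0.0000e+00]), 'tool_pos': array([ 0.187, -0.517,  0.226]), 'ee_rot': array([-0.122,  0.697, -0.696,  0.122]), 'force': array([-0.297, -0.173,  0.411]), 'wrist_torque': array([-0.021,  0.031,  0.004]), 'width': np.float64(0.094)}
[[-0.94  -0.001  0.34 ]
 [-0.34   0.002 -0.94 ]
 [-0.    -1.    -0.002]]
top 369.90914495525385 253.61231078401485 194.44351699821516 [[0.018, -1.0, -0.006], [-0.994, -0.017, -0.104], [0.103, 0.008, -0.995]] [0.101 0.523 1.051] [0.41  0.101 1.1  ]
side 364.8972997041635 263.10659434168804 187.7551392032603 [[-0.991, -0.132, 0.015], [-0.095, 0.62, -0.779], [0.094, -0.773, -0.627]] [0.528 0.029 1.032] [0.43  0.849 0.662]
```

View pics/top0.png

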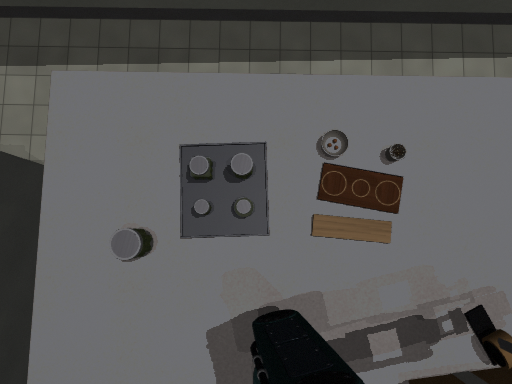

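View pics/side0.png

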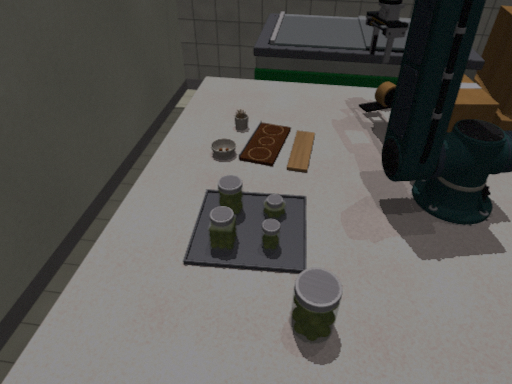

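The top view shows the tray with four lids at (200,165), (242,164), (202,207) and (243,207). The base is at (360,188), the shelf at (352,229), the bowl at (334,144) and the pick pot at (396,152). The pot is at the -y end, so the round jar goes to the -y ring. The side view confirms the layout, with the small jar at (271,233) and the squat jar at (274,207).

Run:
```python
from h import *
import pickle
f=pickle.load(open('top0.pkl','rb'));im=f['image']
g=pickle.load(open('side0.pkl','rb'))['image']
a=cv2.resize(im[130:250,170:280],None,fx=3.6,fy=3.6,interpolation=2);b=cv2.resize(im[130:250,300:410],None,fx=3.6,fy=3.6,interpolation=2)
cv2.imwrite('pics/c1.png',cv2.convertScaleAbs(np.hstack([a,b])[:,:,::-1],alpha=1.8))
hsv=cv2.cvtColor(im,cv2.COLOR_RGB2HSV)
for n,p in dict(board=(352,229),base=(347,195),lidA=(200,164),lidB=(242,162),lidC=(202,206),lidD=(243,206),tray=(222,186),counter=(290,180)).items():
    print(n,im[p[1],p[0]],hsv[p[1],p[0]])
```

```text
board [103  81  57] [ 16 114 103]
base [53 30 17] [ 11 173  53]
lidA [88 87 91] [128  11  91]
lidB [94 93 98] [126  13  98]
lidC [94 92 96] [135  11  96]
lidD [ 99  98 102] [128  10 102]
tray [67 68 71] [113  14  71]
counter [110 111 114] [113   9 114]
```

View pics/c1.png

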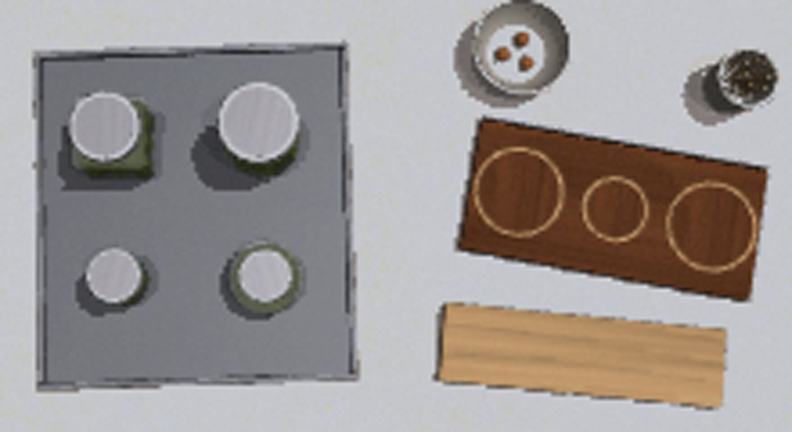

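Square jar is top-left, round top-right, small bottom-left and squat bottom-right. Now I'll measure all of them.

Run:
```python
from h import *
import pickle
f=pickle.load(open('top0.pkl','rb'));im=f['image']
hsv=cv2.cvtColor(im,cv2.COLOR_RGB2HSV).astype(int);H,S,V=hsv[...,0],hsv[...,1],hsv[...,2]
def blobs(m,roi,amin=40):
    u0,v0,u1,v1=roi;mm=np.zeros(m.shape,np.uint8);mm[v0:v1,u0:u1]=m[v0:v1,u0:u1]
    c,_=cv2.findContours(mm,cv2.RETR_EXTERNAL,cv2.CHAIN_APPROX_NONE);return [x for x in c if cv2.contourArea(x)>amin]
for n,r,z in(('sq',(183,145,218,182),.1),('round',(222,145,262,185),.1),('small',(188,195,216,218),.075),('squat',(228,193,258,222),.053)):
    for c in blobs((V>80)&(S<40),r):
        (x,y),R=cv2.minEnclosingCircle(c);P=ray(f,x,y,z);print(n,round(x,1),round(y,1),R,P.round(4),'diam',np.linalg.norm(ray(f,x+R,y,z)-ray(f,x-R,y,z)).round(4),'area-d',2*np.sqrt(cv2.contourArea(c)/np.pi)*1.0/f['fx'])
for n,m,r,z in(('base',(S>80),(310,158,408,216),.012),('shelf',(S>60),(306,208,398,248),.012)):
    c=max(blobs(m,r),key=cv2.contourArea)
    W=np.array([ray(f,*p,z)[:2] for p in cv2.boxPoints(cv2.minAreaRect(c))]);print(n,cv2.minAreaRect(c))
    e=[W[1]-W[0],W[2]-W[1]];L=max(e,key=np.linalg.norm)
    print(n,W.mean(0).round(4),[np.linalg.norm(x).round(4) for x in e],'long axis deg from y',np.degrees(np.arctan2(-L[0],L[1])).round(2), W.round(3).tolist())
# rings
d=((V>70)&(S>60)).astype(np.uint8)
for c in blobs(d,(318,165,402,208),60): 
    (x,y),R=cv2.minEnclosingCircle(c);P=ray(f,x,y,.012);print('ring',P.round(4),2*np.linalg.norm(ray(f,x+R,y,.012)-P))
# square body green
g=(S>80)&(H>22)&(H<60)
for c in blobs(g,(183,145,222,190),20): print('sqgreen',cv2.minAreaRect(c),cv2.contourArea(c))
# pot, bowl
for n,(u,v),z in(('pot',(396,152),.06),('bowl',(334,144),.034),('tray',(224,190),.005),('stock',(126,243),.125)):print(n,ray(f,u,v,z).round(3))
```

```text
sq 198.4 164.3 9.727029800415039 [0.5946 0.2625 0.1   ] diam 0.0534 area-d 0.049044494754030346
round 241.3 163.3 11.053605079650879 [0.5994 0.1449 0.1   ] diam 0.0607 area-d 0.05719033702198327
small 201.0 206.0 7.280210018157959 [0.4818 0.2555 0.075 ] diam 0.0405 area-d 0.03760813396026453
squat 243.1 205.9 7.16361665725708 [0.4857 0.1392 0.053 ] diam 0.0407 area-d 0.03596395050458927
base ((360.4000244140625, 187.8000030517578), (81.92953491210938, 36.671512603759766), 10.30484676361084)
base [ 0.5488 -0.2048] [np.float64(0.1101), np.float64(0.2419)] long axis deg from y 170.47 [[0.514, -0.076], [0.623, -0.096], [0.583, -0.334], [0.475, -0.313]]
shelf ((351.38116455078125, 228.18809509277344), (79.2049560546875, 21.79131507873535), 5.710593223571777)
shelf [ 0.4291 -0.1772] [np.float64(0.0638), np.float64(0.2314)] long axis deg from y 175.29 [[0.407, -0.059], [0.47, -0.065], [0.451, -0.296], [0.388, -0.288]]
ring [ 0.536  -0.2846  0.012 ] 0.07553603481248809
ring [ 0.5494 -0.2054  0.012 ] 0.05491368821329903
ring [ 0.562 -0.126  0.012] 0.07490005904997796
pot [ 0.647 -0.294  0.06 ]
bowl [ 0.674 -0.123  0.034]
tray [0.536 0.199 0.005]
stock [0.378 0.441 0.125]
```

```bash
cat >> h.py <<'E'
B=np.array([.5490,-.2052]); YB=np.radians(-9.3)
def go(x,y,z,yaw):
    s=ctrl.read_state();R=Ro.from_quat(s['ee_rot']).as_matrix()
    d=R.T@(np.array([x,y,z])-s['tool_pos']); w=np.arctan2(R[1,2],R[0,2])
    print('t',round(float(s['t']),2),'at',np.round(s['tool_pos'],4),'yaw',np.degrees(w).round(2),'-> shift',d.round(4),'turn',-np.degrees((yaw-w+np.pi)%(2*np.pi)-np.pi).round(1),'F',np.round(s['force'],1),'w',round(float(s['width']),4))
E
python3 - <<'E'
from h import *
go(.597,.145,.26,YB)
f=ctrl.grab_frame('wrist');print(np.round(f['mount'],3),f['fx'])
E
```

```text
t 0.1 at [ 0.1868 -0.5168  0.2265] yaw -70.13 -> shift [-0.6107 -0.0325 -0.4831] turn -60.8 F [-0.5  0.5  0.1] w 0.0939
[[ 0.     0.965  0.261 -0.077]
 [ 0.001 -0.261  0.965 -0.157]
 [ 1.     0.    -0.001 -0.001]
 [ 0.     0.     0.     1.   ]] 339.61554902955254
```

Emit:
{"op": "jog_arm", "data": {"steps": [100,-0.02,-0.03,-0.015,-7.6,100,-0.06,-0.032,-0.047,-15.2,100,-0.1,-0.032,-0.08,-22.8,100,-0.14,-0.032,-0.11,-30.4,100,-0.18,-0.032,-0.142,-38,100,-0.22,-0.032,-0.174,-45.6,100,-0.26,-0.032,-0.206,-53.2,100,-0.3,-0.032,-0.238,-60.8], "force": 12}}

```text
t: 0.95
tool_pos: [0.3845, -0.1964, 0.2593]
ee_rot: [0.459, -0.538, 0.538, -0.459]
force: [1.1, -0.5, -0.1]
width: 0.0942
```

```bash
python3 -c "
from h import *
go(.597,.145,.26,YB)"
```

```text
t 0.95 at [ 0.3845 -0.1964  0.2593] yaw -9.04 -> shift [-0.3705 -0.0007  0.1563] turn 0.3 F [ 1.1 -0.5 -0.1] w 0.0942
```

Emit:
{"op": "jog_arm", "data": {"steps": [100,-0.046,0,0.019,0,100,-0.092,0,0.039,0,100,-0.138,0,0.058,0,100,-0.184,0,0.078,0,100,-0.23,0,0.097,0,100,-0.277,0,0.117,0,100,-0.323,0,0.136,0,100,-0.371,0,0.156,0]}}

```text
t: 1.75
tool_pos: [0.5972, 0.1421, 0.259]
ee_rot: [-0.458, 0.539, -0.539, 0.458]
force: [0.7, -0.8, -0.0]
width: 0.094
```

Emit:
{"op": "jog_arm", "data": {"steps": [100,0,0,0,0,100,0,0,0,0]}}

```text
t: 1.95
tool_pos: [0.5965, 0.1409, 0.2578]
ee_rot: [-0.459, 0.539, -0.538, 0.457]
force: [-1.0, -0.1, -0.8]
width: 0.0938
```

```bash
cat >> h.py <<'E'
def lids(f,z,roi=None,amin=400):
    """bright unsaturated round blobs at height z -> centre, diameter"""
    h=cv2.cvtColor(f['image'],cv2.COLOR_RGB2HSV).astype(int)
    return h
E
python3 - <<'E'
from h import *
import pickle
go(.597,.145,.063,YB)
f=grab('wrist','w1.png');pickle.dump(f,open('w1.pkl','wb'))
for n,p in dict(round=(.5994,.1449,.1),sq=(.5946,.2625,.1),small=(.482,.2555,.075),squat=(.4857,.139,.053)).items(): print(n,np.round(proj(f,p)))
E
```

```text
t 1.95 at [0.5965 0.1409 0.2578] yaw -9.22 -> shift [-0.0044  0.1948  0.0004] turn 0.1 F [-1.  -0.1 -0.8] w 0.0938
round [258. 185.]
sq [231.  54.]
small [118.  86.]
squat [157. 196.]
```

View pics/w1.png

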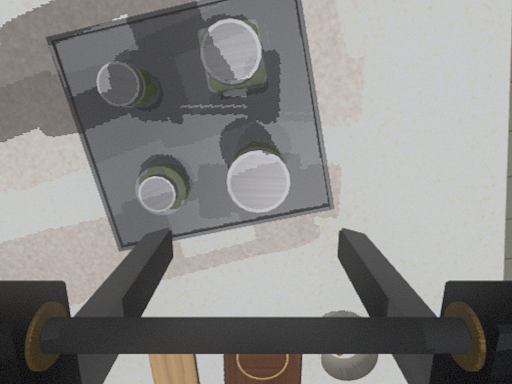

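The wrist view shows the round lid at (258,180), square (230,51), small (120,84) and squat (157,194). These agree with the top-view estimates to within 4 px (about 3 mm). Next I grasp the round jar.

Emit:
{"op": "jog_arm", "data": {"steps": [100,-0.006,0.03,0.002,0,100,-0.006,0.07,0.002,0,100,-0.006,0.11,0.002,0,100,-0.006,0.15,0.002,0,100,-0.006,0.18,0.002,0,100,-0.006,0.195,0.002,0,60,-0.006,0.195,0.002,0,60,-0.006,0.195,0.002,0], "force": 15}}

```text
t: 2.8
tool_pos: [0.6004, 0.145, 0.0664]
ee_rot: [0.457, -0.539, 0.54, -0.458]
force: [-0.1, 0.2, 0.4]
width: 0.0812
```

Emit:
{"op": "jog_arm", "data": {"steps": [50,0,0,0,0,50,0,0,0,0,50,0,0,0,0,50,0,0,0,0,50,0,0,0,0]}}

```text
t: 3.3
tool_pos: [0.6002, 0.1459, 0.0668]
ee_rot: [0.457, -0.539, 0.539, -0.458]
force: [-1.7, -1.3, 5.7]
width: 0.0637
```

Emit:
{"op": "jog_arm", "data": {"steps": [50,0,-0.015,0,0,50,0,-0.045,0,0,50,0.02,-0.08,0,0,50,0.06,-0.1,0.001,0,50,0.105,-0.1,0.002,0,50,0.15,-0.1,0.003,0,50,0.195,-0.1,0.003,0,50,0.24,-0.1,0.004,0]}}

```text
t: 4.1
tool_pos: [0.5639, -0.0933, 0.1647]
ee_rot: [0.458, -0.539, 0.539, -0.458]
force: [-0.4, -0.3, -3.4]
width: 0.064
```

Emit:
{"op": "jog_arm", "data": {"steps": [50,0.045,0,0,0,50,0.09,0,0.001,0,50,0.13,0,0.002,0,50,0.165,0,0.003,0,50,0.185,0,0.003,0,50,0.196,0,0.003,0,50,0.196,0,0.003,0,50,0.196,0,0.003,0]}}

```text
t: 4.9
tool_pos: [0.5359, -0.2847, 0.1644]
ee_rot: [-0.458, 0.539, -0.539, 0.458]
force: [-0.1, 0.6, -3.1]
width: 0.0639
```

Run:
```python
from h import *
import pickle
go(.536,-.2845,.0738,YB)
f=grab('wrist','w2.png')
print([np.round(proj(f,(*p,.012))) for p in ((.536,-.2846),(.5494,-.2054),(.562,-.126))])
```

```text
t 4.9 at [ 0.5359 -0.2847  0.1644] yaw -9.29 -> shift [-0.0001  0.0906  0.0001] turn 0.0 F [-0.1  0.6 -3.1] w 0.0639
[array([255., 191.]), array([256., 102.]), array([255.,  -0.])]
```

View pics/w2.png

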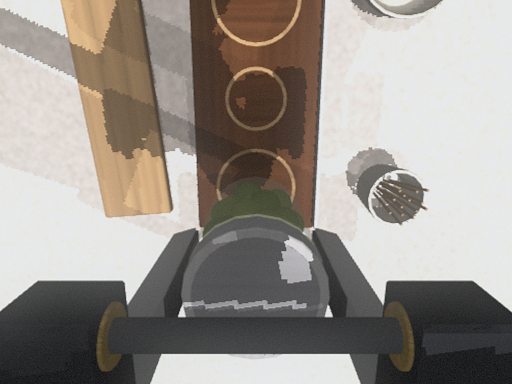

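The middle ring is at (256,98) against a predicted (256,102), the same small bias as the jars, so the two are consistent. I lower the jar.

Emit:
{"op": "jog_arm", "data": {"steps": [50,-0.002,0.02,0,0,50,-0.002,0.05,0,0,50,-0.002,0.07,0,0,50,-0.002,0.08,0,0,50,-0.002,0.085,0,0,50,-0.002,0.088,0,0,50,-0.002,0.089,0,0,50,-0.002,0.09,0,0]}}

```text
t: 5.75
tool_pos: [0.5368, -0.2841, 0.0758]
ee_rot: [0.457, -0.538, 0.54, -0.458]
force: [0.0, -0.6, -2.9]
width: 0.0637
```

```bash
python3 -c "
from h import *
go(.536,-.2825,.0738,YB)"
```

```text
t 5.75 at [ 0.5368 -0.2841  0.0758] yaw -9.32 -> shift [-0.0014  0.002  -0.0011] turn -0.0 F [ 0.  -0.6 -2.9] w 0.0637
```

Emit:
{"op": "jog_arm", "data": {"steps": [50,0,0.001,0,0,50,0,0.0015,0,0,50,0,0.002,0,0,50,0,0.002,0,0,50,0,0.002,0,0]}}

```text
t: 6.25
tool_pos: [0.5364, -0.2841, 0.0738]
ee_rot: [0.458, -0.538, 0.54, -0.458]
force: [-2.3, 0.3, 4.0]
width: 0.0639
```

Emit:
{"op": "jog_arm", "data": {"steps": [75,0,0,0,0,85,0,0,0,0,85,0,0,0,0,85,0,0,0,0,85,0,-0.02,0,0,85,0,-0.06,0,0,85,0,-0.11,0,0,85,0,-0.16,0,0]}}

```text
t: 7.05
tool_pos: [0.5356, -0.2834, 0.2333]
ee_rot: [-0.458, 0.54, -0.538, 0.458]
force: [-0.1, -0.8, 0.2]
width: 0.0802
```

Run:
```python
from h import *
go(.482,.256,.24,YB)
```

```text
t 7.05 at [ 0.5356 -0.2834  0.2333] yaw -9.32 -> shift [-0.5236 -0.0061 -0.1403] turn -0.0 F [-0.1 -0.8  0.2] w 0.0802
```

Emit:
{"op": "jog_arm", "data": {"steps": [85,-0.045,-0.006,-0.012,0,85,-0.09,-0.006,-0.024,0,85,-0.136,-0.006,-0.036,0,85,-0.182,-0.006,-0.049,0,85,-0.228,-0.006,-0.061,0,85,-0.274,-0.006,-0.073,0,85,-0.32,-0.006,-0.086,0,85,-0.366,-0.006,-0.098,0]}}

```text
t: 7.85
tool_pos: [0.4982, 0.0952, 0.2386]
ee_rot: [0.457, -0.539, 0.539, -0.458]
force: [0.6, 0.1, -0.6]
width: 0.0802
```

Emit:
{"op": "jog_arm", "data": {"steps": [85,-0.045,0,-0.012,0,85,-0.09,0,-0.024,0,85,-0.13,0,-0.035,0,85,-0.15,0,-0.04,0,85,-0.158,0,-0.042,0,85,-0.158,0,-0.042,0,85,-0.158,0,-0.042,0]}}

```text
t: 8.55
tool_pos: [0.4831, 0.2551, 0.2384]
ee_rot: [0.458, -0.539, 0.539, -0.457]
force: [0.6, -1.0, 0.2]
width: 0.0795
```

Run:
```python
from h import *
go(.482,.2575,.053,YB)
f=grab('wrist','w3.png');im=f['image']
print(np.round(proj(f,(.482,.2575,.075))))
g=cv2.medianBlur(cv2.cvtColor(im,cv2.COLOR_RGB2GRAY),5)
for z,r in((.075,.021),(.1,.027)):
    d=(-f['R'].T@f['t'])[2]-z;rp=int(r/d*f['fx'])
    c=cv2.HoughCircles(g[:270],cv2.HOUGH_GRADIENT,1.2,40,param1=80,param2=18,minRadius=rp-4,maxRadius=rp+4)
    if c is not None:
        for q in c[0][:5]:print(z,q.round(1),ray(f,q[0],q[1],z).round(4))
```

```text
t 8.55 at [0.4831 0.2551 0.2384] yaw -9.38 -> shift [-0.0023  0.1854 -0.0015] turn -0.1 F [ 0.6 -1.   0.2] w 0.0795
[253. 186.]
0.075 [253.8 185.4  20. ] [0.4825 0.2578 0.075 ]
0.075 [378.6 162.6  25.3] [0.6033 0.2604 0.075 ]
0.075 [337.8 129.   25.3] [0.5681 0.298  0.075 ]
0.1 [373.8 159.   34.3] [0.591  0.2698 0.1   ]
0.1 [341.4 130.2  27.7] [0.5654 0.2992 0.1   ]
```

View pics/w3.png

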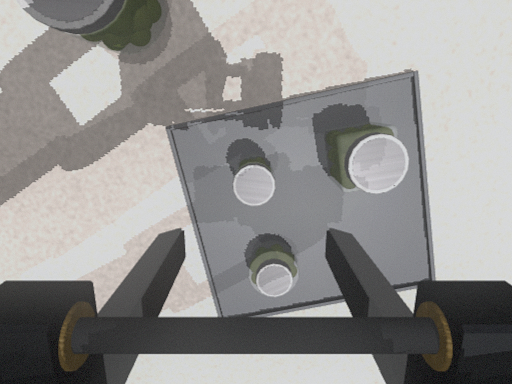

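The small lid is at (253.8,185.4), which gives (0.4825, 0.2578) as expected. I grasp it.

Emit:
{"op": "jog_arm", "data": {"steps": [85,-0.002,0.03,-0.001,0,85,-0.002,0.07,-0.001,0,85,-0.002,0.11,-0.001,0,85,-0.002,0.15,-0.001,0,85,-0.002,0.175,-0.001,0,85,-0.002,0.184,-0.001,0,40,-0.002,0.184,-0.001,0,35,-0.002,0.184,-0.001,0], "force": 10}}

```text
t: 9.4
tool_pos: [0.4836, 0.2581, 0.0562]
ee_rot: [0.456, -0.539, 0.54, -0.458]
force: [-0.4, 0.8, 0.8]
width: 0.067
```

Emit:
{"op": "jog_arm", "data": {"steps": [30,0,0,0,0,30,0,0,0,0,30,0,0,0,0,30,0,0,0,0,30,0,0,0,0,30,0,0,0,0]}}

```text
t: 10.0
tool_pos: [0.4828, 0.2585, 0.0557]
ee_rot: [0.457, -0.539, 0.539, -0.458]
force: [-0.8, -0.9, 6.1]
width: 0.0435
```

```bash
python3 -c "
from h import *
go(.5494,-.204,.16,YB)"
```

```text
t 10.0 at [0.4828 0.2585 0.0557] yaw -9.32 -> shift [ 0.4455 -0.1045  0.1408] turn -0.0 F [-0.8 -0.9  6.1] w 0.0435
```

Emit:
{"op": "jog_arm", "data": {"steps": [30,0,-0.015,0,0,30,0,-0.05,0,0,30,0,-0.09,0,0,30,0.035,-0.105,0.011,0,30,0.078,-0.105,0.025,0,30,0.122,-0.105,0.039,0,30,0.166,-0.105,0.053,0,30,0.21,-0.105,0.067,0]}}

```text
t: 10.8
tool_pos: [0.514, 0.0385, 0.1597]
ee_rot: [0.458, -0.539, 0.539, -0.458]
force: [0.2, 0.0, -1.3]
width: 0.0438
```

Emit:
{"op": "jog_arm", "data": {"steps": [30,0.044,0,0.014,0,30,0.088,0,0.028,0,30,0.132,0,0.042,0,30,0.176,0,0.056,0,30,0.21,0,0.067,0,30,0.228,0,0.073,0,30,0.235,0,0.074,0,30,0.235,0,0.074,0]}}

```text
t: 11.6
tool_pos: [0.549, -0.2035, 0.1592]
ee_rot: [-0.458, 0.54, -0.539, 0.458]
force: [-0.3, 0.5, -2.7]
width: 0.0439
```

```bash
python3 -c "
from h import *
go(.5494,-.204,.0645,YB)"
```

```text
t 11.6 at [ 0.549  -0.2035  0.1592] yaw -9.36 -> shift [0.0005 0.0947 0.0006] turn -0.1 F [-0.3  0.5 -2.7] w 0.0439
```

Emit:
{"op": "jog_arm", "data": {"steps": [30,0,0.025,0,0,30,0,0.06,0,0,30,0,0.08,0,0,30,0,0.09,0,0,30,0,0.0935,0,0,30,0,0.095,0,0,30,0,0.096,0,0,30,0,0.0965,0,0]}}

```text
t: 12.4
tool_pos: [0.5501, -0.2041, 0.0644]
ee_rot: [0.457, -0.538, 0.54, -0.458]
force: [0.4, -0.2, -0.3]
width: 0.0438
```

Emit:
{"op": "jog_arm", "data": {"steps": [30,0,0.0005,0,0,30,0,0.0005,0,0,30,0,0.0005,0,0]}}

```text
t: 12.7
tool_pos: [0.5493, -0.204, 0.0628]
ee_rot: [0.458, -0.539, 0.539, -0.458]
force: [0.1, 0.2, -1.1]
width: 0.0436
```

Emit:
{"op": "jog_arm", "data": {"steps": [30,0,0.0007,0,0,30,0,0.0014,0,0,30,0,0.0014,0,0,30,0,0.0014,0,0]}}

```text
t: 13.1
tool_pos: [0.5493, -0.204, 0.0627]
ee_rot: [0.458, -0.539, 0.539, -0.458]
force: [-2.2, 0.8, 4.3]
width: 0.0435
```

Emit:
{"op": "jog_arm", "data": {"steps": [55,0,0,0,0,65,0,0,0,0,65,0,0,0,0,65,0,0,0,0,65,0,-0.02,0,0,65,0,-0.06,0,0,90,0,-0.11,0,0,90,0,-0.16,0,0]}}

```text
t: 13.9
tool_pos: [0.5487, -0.2035, 0.2219]
ee_rot: [-0.458, 0.54, -0.538, 0.457]
force: [1.4, -1.5, -0.0]
width: 0.0737
```

```bash
python3 -c "
from h import *
go(.5955,.235,.26,YB)"
```

```text
t 13.9 at [ 0.5487 -0.2035  0.2219] yaw -9.33 -> shift [-0.4403 -0.0379 -0.025 ] turn -0.0 F [ 1.4 -1.5 -0. ] w 0.0737
```

Emit:
{"op": "jog_arm", "data": {"steps": [90,-0.03,-0.03,-0.002,0,90,-0.076,-0.038,-0.004,0,90,-0.122,-0.038,-0.007,0,90,-0.168,-0.038,-0.01,0,90,-0.214,-0.038,-0.012,0,90,-0.26,-0.038,-0.015,0,90,-0.306,-0.038,-0.017,0,90,-0.35,-0.038,-0.02,0]}}

```text
t: 14.7
tool_pos: [0.5862, 0.1469, 0.2588]
ee_rot: [0.458, -0.539, 0.539, -0.458]
force: [0.5, 0.0, -0.2]
width: 0.0842
```

Emit:
{"op": "jog_arm", "data": {"steps": [90,-0.04,0,-0.002,0,90,-0.07,0,-0.004,0,90,-0.085,0,-0.005,0,90,-0.09,0,-0.005,0,90,-0.09,0,-0.005,0,90,-0.09,0,-0.005,0]}}

```text
t: 15.3
tool_pos: [0.5961, 0.233, 0.2592]
ee_rot: [0.457, -0.539, 0.54, -0.457]
force: [-0.8, -0.3, 0.4]
width: 0.0848
```

Run:
```python
from h import *
import pickle
go(.5955,.2655,.063,YB)
f=grab('wrist');pickle.dump(f,open('w4.pkl','wb'));im=f['image']
u,v=proj(f,(.5955,.2655,.09));print(u,v)
u,v=int(u),int(v);c=im[max(0,v-100):v+100,u-100:u+100]
cv2.imwrite('pics/w4.png',cv2.resize(cv2.convertScaleAbs(c,alpha=1.3),None,fx=3,fy=3,interpolation=2)[:,:,::-1])
```

```text
t 15.3 at [0.5961 0.233  0.2592] yaw -9.43 -> shift [-0.0321  0.1961 -0.006 ] turn -0.1 F [-0.8 -0.3  0.4] w 0.0848
248.71442018009427 154.24735454524813
```

View pics/w4.png

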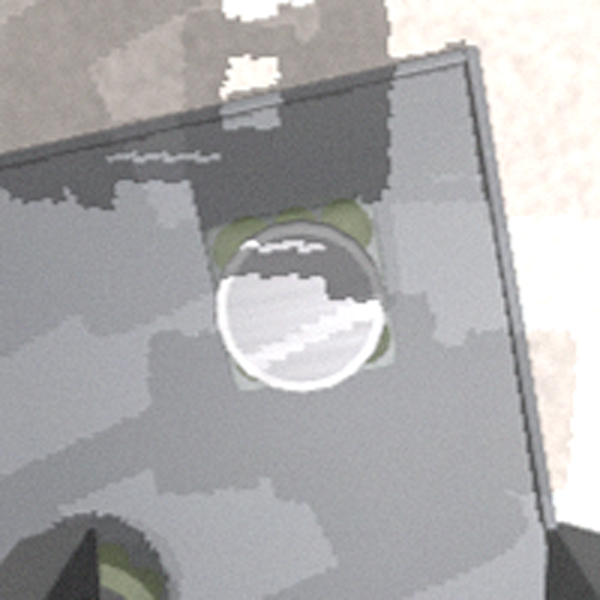

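The square lid is centred at crop (300,305), with body corners at (240,390), (395,363), (375,200) and (208,222). I'll compute its yaw and centre.

Run:
```python
from h import *
import pickle
f=pickle.load(open('w4.pkl','rb'))
u0,v0=248-100,154-100
q=lambda p,z:ray(f,u0+p[0]/3,v0+p[1]/3,z)[:2]
print('lid',q((300,305),.1))
for z in(.077,.005):
    C=[q(p,z) for p in((240,390),(395,363),(375,200),(208,222))]
    e=[C[(i+1)%4]-C[i] for i in range(4)]
    print(z,[(x.round(4).tolist(),np.linalg.norm(x).round(4),(np.degrees(np.arctan2(x[1],x[0]))%90).round(1)) for x in e],np.mean(C,0).round(4))
print('now yaw -9.4')
```

```text
lid [0.59502468 0.26565361]
0.077 [([0.0535, 0.0006], np.float64(0.0536), np.float64(0.6)), ([0.0014, 0.0545], np.float64(0.0545), np.float64(88.5)), ([-0.0549, 0.002], np.float64(0.0549), np.float64(87.9)), ([-0.0001, -0.0571], np.float64(0.0571), np.float64(89.9))] [0.596  0.2653]
0.005 [([0.0649, 0.0007], np.float64(0.0649), np.float64(0.6)), ([0.0017, 0.066], np.float64(0.066), np.float64(88.5)), ([-0.0666, 0.0024], np.float64(0.0666), np.float64(87.9)), ([-0.0001, -0.0692], np.float64(0.0692), np.float64(89.9))] [0.5933 0.2559]
now yaw -9.4
```

Emit:
{"op": "jog_arm", "data": {"steps": [90,-0.02,0.0,-0.004,-4.3,90,-0.032,0.03,-0.006,-8.6,90,-0.032,0.07,-0.006,-8.6,90,-0.032,0.11,-0.006,-8.6,90,-0.032,0.15,-0.006,-8.6,90,-0.032,0.18,-0.006,-8.6,90,-0.032,0.2,-0.006,-8.6,60,-0.032,0.2,-0.006,-8.6], "force": 15}}

```text
t: 16.15
tool_pos: [0.5928, 0.2646, 0.0548]
ee_rot: [-0.499, 0.505, -0.502, 0.494]
force: [-0.7, -0.6, -0.1]
width: 0.0794
```

Emit:
{"op": "jog_arm", "data": {"steps": [45,0,0,0,0,45,0,0,0,0,45,0,0,0,0,45,0,0,0,0,45,0,0,0,0,45,0,0,0,0]}}

```text
t: 16.75
tool_pos: [0.5959, 0.2673, 0.0615]
ee_rot: [0.496, -0.503, 0.504, -0.498]
force: [-1.9, 0.0, 6.6]
width: 0.0581
```

```bash
python3 -c "
from h import *
go(.562,-.125,.16,YB)"
```

```text
t 16.75 at [0.5959 0.2673 0.0615] yaw -0.73 -> shift [ 0.3926 -0.0989 -0.0287] turn 8.6 F [-1.9  0.   6.6] w 0.0581
```

Emit:
{"op": "jog_arm", "data": {"steps": [45,0,-0.015,0,0,45,0,-0.05,0,0,45,0,-0.09,0,0,45,0.03,-0.1,-0.002,1.5,45,0.072,-0.1,-0.005,3,45,0.115,-0.1,-0.008,4.5,45,0.158,-0.1,-0.012,6,45,0.2,-0.1,-0.015,7.5]}}

```text
t: 17.55
tool_pos: [0.5771, 0.0656, 0.1591]
ee_rot: [0.463, -0.535, 0.535, -0.463]
force: [0.4, 0.2, -3.5]
width: 0.0579
```

```bash
python3 -c "
from h import *
go(.562,-.1235,.16,YB)"
```

```text
t 17.55 at [0.5771 0.0656 0.1591] yaw -8.27 -> shift [ 0.1893 -0.0008  0.0123] turn 1.0 F [ 0.4  0.2 -3.5] w 0.0579
```

Emit:
{"op": "jog_arm", "data": {"steps": [45,0.042,0,0.003,1,45,0.085,0,0.006,1,45,0.128,0,0.009,1,45,0.16,0,0.011,1,45,0.18,0,0.012,1,45,0.188,0,0.012,1,45,0.188,0,0.012,1,45,0.188,0,0.012,1]}}

```text
t: 18.35
tool_pos: [0.5626, -0.1196, 0.159]
ee_rot: [-0.458, 0.539, -0.538, 0.459]
force: [-0.2, 0.8, -2.6]
width: 0.0578
```

Run:
```python
from h import *
go(.562,-.1235,.0685,YB)
f=grab('wrist','w5.png')
```

```text
t 18.35 at [ 0.5626 -0.1196  0.159 ] yaw -9.19 -> shift [0.004  0.0905 0.    ] turn 0.1 F [-0.2  0.8 -2.6] w 0.0578
```

View pics/w5.png

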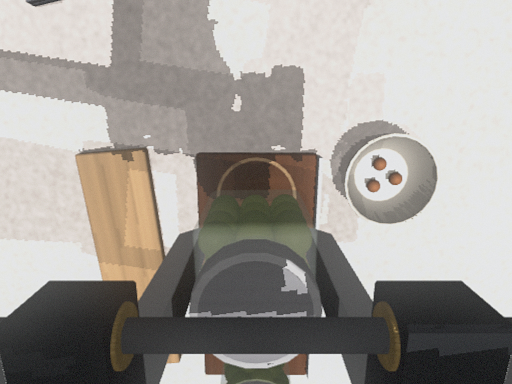

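The square jar hangs squared up with the base above its ring at (257,190). I lower it.

Emit:
{"op": "jog_arm", "data": {"steps": [45,0.004,0.025,0,0,45,0.004,0.055,0,0,45,0.004,0.073,0,0,45,0.004,0.082,0,0,45,0.004,0.086,0,0,45,0.004,0.0885,0,0,45,0.004,0.0895,0,0,45,0.004,0.09,0,0]}}

```text
t: 19.2
tool_pos: [0.5627, -0.1247, 0.0702]
ee_rot: [0.458, -0.538, 0.539, -0.459]
force: [-0.4, 0.6, -2.6]
width: 0.0582
```

Emit:
{"op": "jog_arm", "data": {"steps": [45,0,0.0007,0,0,45,0,0.0014,0,0,45,0,0.0016,0,0,45,0,0.0016,0,0]}}

```text
t: 19.6
tool_pos: [0.5623, -0.1248, 0.0685]
ee_rot: [0.458, -0.538, 0.539, -0.458]
force: [-1.2, 0.8, 2.0]
width: 0.0578
```

Emit:
{"op": "jog_arm", "data": {"steps": [70,0,0,0,0,80,0,0,0,0,80,0,0,0,0,80,0,0,0,0,80,0,-0.02,0,0,80,0,-0.06,0,0,90,0,-0.11,0,0,90,0,-0.16,0,0]}}

```text
t: 20.4
tool_pos: [0.5614, -0.1243, 0.2285]
ee_rot: [-0.458, 0.539, -0.538, 0.458]
force: [0.7, -0.3, -0.7]
width: 0.0839
```

```bash
python3 -c "
from h import *
go(.4291,-.2072,.22,np.radians(-4.7))"
```

```text
t 20.4 at [ 0.5614 -0.1243  0.2285] yaw -9.23 -> shift [ 0.103   0.0086 -0.1173] turn -4.5 F [ 0.7 -0.3 -0.7] w 0.0839
```

Emit:
{"op": "jog_arm", "data": {"steps": [90,0.02,0,-0.025,0,90,0.04,0,-0.055,-1,90,0.065,0,-0.085,-2,90,0.09,0,-0.108,-4.5,90,0.1,0,-0.117,-4.5,90,0.103,0,-0.117,-4.5,90,0.103,0,-0.117,-4.5,90,0.103,0,-0.117,-4.5]}}

```text
t: 21.2
tool_pos: [0.4308, -0.2069, 0.2273]
ee_rot: [-0.479, 0.52, -0.52, 0.479]
force: [-0.2, -0.2, -0.6]
width: 0.0847
```

Run:
```python
from h import *
import pickle
go(.4291,-.1772,.025,np.radians(-4.7))
f=grab('wrist','w6.png');pickle.dump(f,open('w6.pkl','wb'))
W=[[0.407, -0.059], [0.47, -0.065], [0.451, -0.296], [0.388, -0.288]]
print([np.round(proj(f,(*p,.012))) for p in W])
```

```text
t 21.2 at [ 0.4308 -0.2069  0.2273] yaw -4.68 -> shift [-0.0294  0.2023 -0.0042] turn 0.0 F [-0.2 -0.2 -0.6] w 0.0847
[array([219.,  36.]), array([282.,  36.]), array([278., 249.]), array([224., 247.])]
```

View pics/w6.png

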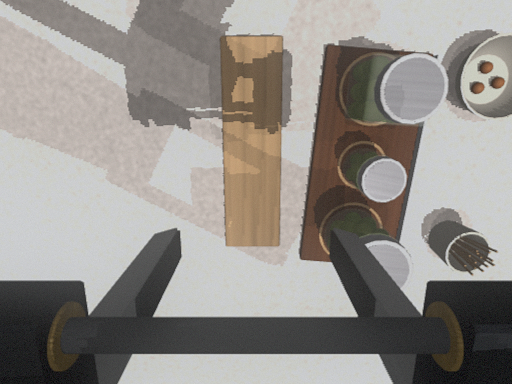

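The shelf corners at (221,35), (284,36), (279,246) and (226,246) match the prediction. I descend and grip the board across its width.

Emit:
{"op": "jog_arm", "data": {"steps": [88,-0.02,0.03,-0.003,0,88,-0.029,0.07,-0.003,0,88,-0.029,0.11,-0.003,0,88,-0.029,0.15,-0.003,0,88,-0.029,0.175,-0.003,0,88,-0.029,0.19,-0.003,0,88,-0.029,0.197,-0.003,0,88,-0.029,0.199,-0.003,0]}}

```text
t: 22.05
tool_pos: [0.4294, -0.1776, 0.0277]
ee_rot: [-0.479, 0.521, -0.519, 0.479]
force: [1.0, 0.1, -0.1]
width: 0.0826
```

```bash
python3 -c "
from h import *
go(.430,-.1765,.025,np.radians(-4.7))"
```

```text
t 22.05 at [ 0.4294 -0.1776  0.0277] yaw -4.67 -> shift [-0.0012  0.0027  0.0005] turn 0.0 F [ 1.   0.1 -0.1] w 0.0826
```

Emit:
{"op": "jog_arm", "data": {"steps": [75,-0.001,0.0025,0,0,65,-0.001,0.0025,0,0,55,-0.001,0.0025,0,0,50,-0.001,0.0025,0,0,50,-0.001,0.0025,0,0,50,-0.001,0.0025,0,0,50,-0.001,0.0025,0,0,50,-0.001,0.0025,0,0], "force": 25}}

```text
t: 22.85
tool_pos: [0.4301, -0.1776, 0.0269]
ee_rot: [0.479, -0.52, 0.521, -0.479]
force: [-0.3, 1.6, 5.4]
width: 0.0636
```

```bash
python3 -c "
from h import *
go(.549,-.2045,.165,YB)"
```

```text
t 22.85 at [ 0.4301 -0.1776  0.0269] yaw -4.73 -> shift [ 0.0171 -0.1379  0.121 ] turn 4.6 F [-0.3  1.6  5.4] w 0.0636
```

Emit:
{"op": "jog_arm", "data": {"steps": [50,0,-0.01,0,0,50,0,-0.03,0,0,50,0,-0.06,0,0,50,0,-0.095,0,0,50,0,-0.13,0,0,50,0,-0.15,0,0,50,0,-0.155,0,0,50,0,-0.155,0,0]}}

```text
t: 23.65
tool_pos: [0.4293, -0.1774, 0.1811]
ee_rot: [0.479, -0.52, 0.52, -0.479]
force: [0.2, 0.7, -0.9]
width: 0.0635
```

Emit:
{"op": "jog_arm", "data": {"steps": [50,0.001,0,0.01,0.4,50,0.004,0,0.035,1.3,50,0.009,0,0.065,2.5,50,0.013,0,0.095,3.6,50,0.016,0,0.113,4.3,50,0.017,0,0.121,4.6,50,0.017,0,0.121,4.6,50,0.017,0,0.121,4.6]}}

```text
t: 24.45
tool_pos: [0.5478, -0.2039, 0.1799]
ee_rot: [-0.458, 0.54, -0.538, 0.457]
force: [-0.7, 0.2, -1.8]
width: 0.0636
```

Run:
```python
from h import *
import pickle
go(.549,-.2045,.134,YB)
f=grab('wrist','w7.png');a=f['image']
g=grab('side');b=g['image'][90:200,180:360]
c=np.zeros((384,800,3),np.uint8);c[:,:400]=cv2.resize(a,(400,300))[:300] if 0 else np.vstack([cv2.resize(a,(400,300)),np.zeros((84,400,3),np.uint8)]);c[:244,400:]=cv2.resize(b,(400,244),interpolation=2)
cv2.imwrite('pics/w7.png',c[:,:,::-1])
```

```text
t 24.45 at [ 0.5478 -0.2039  0.1799] yaw -9.32 -> shift [0.0004 0.0459 0.0014] turn -0.0 F [-0.7  0.2 -1.8] w 0.0636
```

View pics/w7.png

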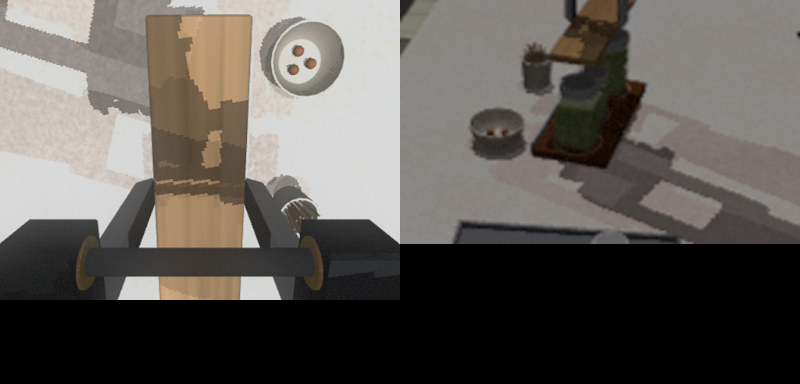

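The board is held straight and level above the jars, and in the side view it looks parallel to the base. I lower it.

Emit:
{"op": "jog_arm", "data": {"steps": [50,0,0.012,0.001,0,50,0,0.025,0.001,0,50,0,0.034,0.001,0,50,0,0.04,0.001,0,50,0,0.0425,0.001,0,50,0,0.044,0.001,0,50,0,0.045,0.001,0,50,0,0.045,0.001,0]}}

```text
t: 25.35
tool_pos: [0.5498, -0.2045, 0.1363]
ee_rot: [0.458, -0.539, 0.539, -0.458]
force: [0.2, 0.2, -0.4]
width: 0.0635
```

Emit:
{"op": "jog_arm", "data": {"steps": [50,0,0.0005,0,0,50,0,0.001,0,0,50,0,0.001,0,0,50,0,0.001,0,0]}}

```text
t: 25.75
tool_pos: [0.5496, -0.2044, 0.1351]
ee_rot: [0.458, -0.539, 0.539, -0.458]
force: [0.3, 0.4, -1.3]
width: 0.0639
```

Emit:
{"op": "jog_arm", "data": {"steps": [50,0,0.0005,0,0,50,0,0.001,0,0,50,0,0.0015,0,0,50,0,0.0015,0,0]}}

```text
t: 26.15
tool_pos: [0.5496, -0.2044, 0.134]
ee_rot: [0.458, -0.539, 0.539, -0.458]
force: [-1.7, 0.3, 1.7]
width: 0.0636
```

Emit:
{"op": "jog_arm", "data": {"steps": [72,0,0,0,0,80,0,0,0,0,80,0,0,0,0,80,0,0,0,0,80,0,-0.015,0,0,80,0,-0.045,0,0,85,0,-0.085,0,0,85,0,-0.12,0,0]}}

```text
t: 26.95
tool_pos: [0.5496, -0.2044, 0.2565]
ee_rot: [0.457, -0.538, 0.54, -0.458]
force: [-0.1, 0.0, 0.3]
width: 0.0796
```

```bash
python3 -c "
from h import *
go(.4857,.125,.22,YB)"
```

```text
t 26.95 at [ 0.5496 -0.2044  0.2565] yaw -9.33 -> shift [-0.3147  0.0361 -0.1165] turn -0.0 F [-0.1  0.   0.3] w 0.0796
```

Emit:
{"op": "jog_arm", "data": {"steps": [92,-0.043,0,-0.016,0,92,-0.086,0,-0.032,0,92,-0.129,0,-0.048,0,92,-0.172,0.01,-0.064,0,92,-0.215,0.02,-0.08,0,92,-0.258,0.03,-0.096,0,92,-0.295,0.036,-0.109,0,92,-0.315,0.036,-0.116,0]}}

```text
t: 27.75
tool_pos: [0.4849, 0.128, 0.2178]
ee_rot: [-0.458, 0.539, -0.538, 0.459]
force: [-0.5, -0.4, -1.2]
width: 0.0864
```

Emit:
{"op": "jog_arm", "data": {"steps": [92,0,0,0,0,92,0,0,0,0]}}

```text
t: 27.95
tool_pos: [0.4865, 0.1252, 0.2186]
ee_rot: [0.458, -0.538, 0.539, -0.458]
force: [0.1, 0.0, 0.2]
width: 0.0863
```

Run:
```python
from h import *
go(.4857,.1405,.029,YB)
f=grab('wrist','w8.png')
print(np.round(proj(f,(.4857,.1405,.053))))
d=(-f['R'].T@f['t'])[2]-.053;rp=int(.021/d*f['fx'])
g=cv2.medianBlur(cv2.cvtColor(f['image'],cv2.COLOR_RGB2GRAY),5)
c=cv2.HoughCircles(g[:270],cv2.HOUGH_GRADIENT,1.2,40,param1=80,param2=18,minRadius=rp-3,maxRadius=rp+3)
for q in c[0][:4]:print(q.round(1),ray(f,q[0],q[1],.053).round(4))
# top view of the display
t=grab('top');im=t['image'];h=cv2.cvtColor(im,cv2.COLOR_RGB2HSV)
m=((h[...,1]>60)&(h[...,2]>75)).astype(np.uint8);m[:, :300]=0;m[:,415:]=0;m[:150]=0;m[250:]=0
m=cv2.morphologyEx(m,cv2.MORPH_OPEN,np.ones((5,5),np.uint8))
k=max(cv2.findContours(m,0,1)[0],key=cv2.contourArea);r=cv2.minAreaRect(k)
W=np.array([ray(t,*p,.119)[:2] for p in cv2.boxPoints(r)]);e=[W[1]-W[0],W[2]-W[1]];L=max(e,key=np.linalg.norm)
print('shelf',W.mean(0).round(4),[np.linalg.norm(x).round(4) for x in e],np.degrees(np.arctan2(-L[0],L[1])))
b=cv2.resize(im[130:250,300:410],None,fx=3.2,fy=3.2,interpolation=2)
cv2.imwrite('pics/w8.png',np.hstack([f['image'][:,120:392],b[:384],])[:,:,::-1])
```

```text
t 27.95 at [0.4865 0.1252 0.2186] yaw -9.28 -> shift [-0.015   0.1896 -0.0035] turn 0.0 F [0.1 0.  0.2] w 0.0863
[251. 172.]
[250.2 173.4  23. ] [0.4845 0.1398 0.053 ]
shelf [ 0.5488 -0.2049] [np.float64(0.0629), np.float64(0.2295)] 170.85371228080032
```

View pics/w8.png

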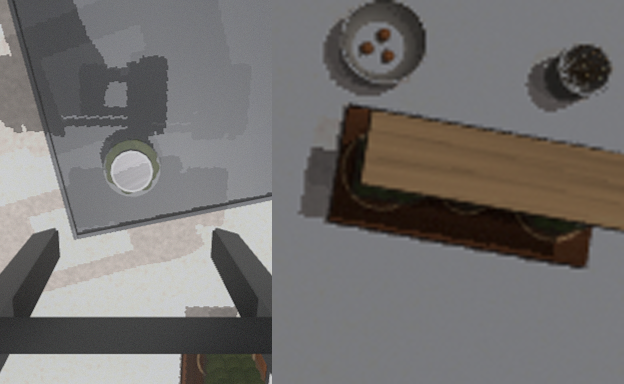

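The shelf sits at (0.5488, -0.2049) with yaw -9.15°, against the base at (0.549, -0.205) and -9.3°, so it is well placed. The squat lid at (250,173) gives (0.4845, 0.140). I grasp it low on the body.

Emit:
{"op": "jog_arm", "data": {"steps": [92,-0.014,0.03,-0.004,0,92,-0.014,0.07,-0.004,0,92,-0.014,0.11,-0.004,0,92,-0.014,0.15,-0.004,0,92,-0.014,0.172,-0.004,0,92,-0.014,0.182,-0.004,0,92,-0.014,0.187,-0.004,0,80,-0.014,0.188,-0.004,0], "force": 12}}

```text
t: 28.85
tool_pos: [0.4854, 0.1392, 0.0302]
ee_rot: [0.457, -0.539, 0.54, -0.458]
force: [-0.3, -0.5, -0.3]
width: 0.0818
```

Emit:
{"op": "jog_arm", "data": {"steps": [60,0,0,0,0,48,0,0,0,0,48,0,0,0,0,48,0,0,0,0,48,0,0,0,0,48,0,0,0,0]}}

```text
t: 29.45
tool_pos: [0.4855, 0.1399, 0.0308]
ee_rot: [0.457, -0.538, 0.54, -0.458]
force: [-0.1, -0.6, 5.7]
width: 0.0599
```

```bash
python3 -c "
from h import *
go(.549,-.2048,.19,YB)"
```

```text
t 29.45 at [0.4855 0.1399 0.0308] yaw -9.32 -> shift [ 0.3298 -0.1591  0.1189] turn -0.0 F [-0.1 -0.6  5.7] w 0.0599
```

Emit:
{"op": "jog_arm", "data": {"steps": [48,0,-0.015,0,0,48,0,-0.05,0,0,48,0,-0.095,0,0,48,0,-0.14,0,0,48,0.025,-0.165,0.009,0,48,0.065,-0.165,0.023,0,48,0.105,-0.165,0.038,0,48,0.145,-0.165,0.052,0]}}

```text
t: 30.25
tool_pos: [0.5118, -0.0129, 0.1936]
ee_rot: [-0.458, 0.539, -0.538, 0.458]
force: [0.8, 0.1, -3.0]
width: 0.0598
```

Emit:
{"op": "jog_arm", "data": {"steps": [48,0.04,0,0.014,0,48,0.08,0,0.029,0,48,0.12,0,0.043,0,48,0.155,0,0.056,0,48,0.175,0,0.063,0,48,0.185,0,0.067,0,48,0.185,0,0.067,0,48,0.185,0,0.067,0]}}

```text
t: 31.05
tool_pos: [0.5481, -0.2041, 0.1938]
ee_rot: [-0.458, 0.54, -0.538, 0.458]
force: [0.2, -0.8, -1.9]
width: 0.06
```

Run:
```python
from h import *
go(.549,-.2048,.1448,YB)
f=grab('wrist','w9.png')
```

```text
t 31.05 at [ 0.5481 -0.2041  0.1938] yaw -9.29 -> shift [0.0006 0.049  0.001 ] turn 0.0 F [ 0.2 -0.8 -1.9] w 0.06
```

View pics/w9.png

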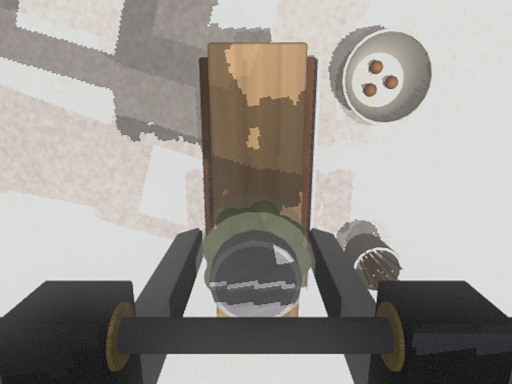

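The jar is centred laterally over the shelf, whose far edge is at v=42. I lower it.

Emit:
{"op": "jog_arm", "data": {"steps": [48,0,0.012,0.001,0,48,0,0.028,0.001,0,48,0,0.038,0.001,0,48,0,0.043,0.001,0,48,0,0.0455,0.001,0,48,0,0.047,0.001,0,48,0,0.0475,0.001,0,48,0,0.048,0.001,0]}}

```text
t: 31.9
tool_pos: [0.5498, -0.2056, 0.1471]
ee_rot: [0.457, -0.539, 0.539, -0.458]
force: [-0.4, -0.3, -2.8]
width: 0.0598
```

Emit:
{"op": "jog_arm", "data": {"steps": [48,0,0.0005,0,0,48,0,0.001,0,0,48,0,0.001,0,0,48,0,0.001,0,0]}}

```text
t: 32.3
tool_pos: [0.5494, -0.2054, 0.1455]
ee_rot: [0.458, -0.539, 0.539, -0.458]
force: [0.1, 0.2, -1.6]
width: 0.06
```

Emit:
{"op": "jog_arm", "data": {"steps": [48,0,0.0005,0,0,48,0,0.001,0,0,48,0,0.0014,0,0,48,0,0.0014,0,0]}}

```text
t: 32.7
tool_pos: [0.5495, -0.2055, 0.1449]
ee_rot: [0.458, -0.539, 0.539, -0.458]
force: [-1.2, 0.7, 1.2]
width: 0.0594
```

Emit:
{"op": "jog_arm", "data": {"steps": [68,0,0,0,0,80,0,0,0,0,80,0,0,0,0,80,0,0,0,0,80,0,-0.015,0,0,80,0,-0.045,0,0,80,0,-0.085,0,0,80,0,-0.12,0,0]}}

```text
t: 33.5
tool_pos: [0.5495, -0.2054, 0.2671]
ee_rot: [0.457, -0.538, 0.54, -0.458]
force: [0.3, -0.2, 0.6]
width: 0.0753
```

Emit:
{"op": "jog_arm", "data": {"steps": [80,-0.03,-0.01,-0.02,0,80,-0.07,-0.01,-0.05,0,80,-0.11,-0.01,-0.08,0,80,-0.15,-0.01,-0.1,0,80,-0.19,-0.01,-0.13,0,80,-0.23,-0.01,-0.15,0,80,-0.27,-0.01,-0.17,0,80,-0.27,-0.01,-0.17,0]}}

```text
t: 34.3
tool_pos: [0.4239, 0.0928, 0.276]
ee_rot: [0.459, -0.537, 0.537, -0.461]
force: [1.0, -0.9, 0.1]
width: 0.0749
```

Run:
```python
from h import *
import pickle
print(ctrl.read_state()['tool_pos'])
t=grab('top');im=t['image'];h=cv2.cvtColor(im,cv2.COLOR_RGB2HSV)
m=((h[...,1]>60)&(h[...,2]>75)).astype(np.uint8);m[:, :300]=0;m[:,415:]=0;m[:150]=0;m[250:]=0
m=cv2.morphologyEx(m,cv2.MORPH_OPEN,np.ones((5,5),np.uint8))
k=np.vstack([c for c in cv2.findContours(m,0,1)[0] if cv2.contourArea(c)>100]);r=cv2.minAreaRect(k)
W=np.array([ray(t,*p,.119)[:2] for p in cv2.boxPoints(r)]);e=[W[1]-W[0],W[2]-W[1]];L=max(e,key=np.linalg.norm)
print('shelf',W.mean(0).round(4),[np.linalg.norm(x).round(4) for x in e],np.degrees(np.arctan2(-L[0],L[1])))
u,v=map(int,proj(t,(.549,-.205,.167)));
b=(h[v-20:v+20,u-20:u+20,1]<45).astype(np.uint8)
c=max(cv2.findContours(b,0,1)[0],key=cv2.contourArea);(x,y),R=cv2.minEnclosingCircle(c)
print('squat lid',ray(t,x+u-20,y+v-20,.167),'r px',R)
s=grab('side');
A=cv2.resize(im[130:240,300:420],(400,367),interpolation=2);B=cv2.resize(s['image'][60:180,190:330],(400,343),interpolation=2)
B=np.vstack([B,np.zeros((24,400,3),np.uint8)]);cv2.imwrite('pics/end.png',cv2.convertScaleAbs(np.hstack([A,B])[:,:,::-1],alpha=1.5))
```

```text
[0.42390896 0.09281664 0.27604593]
shelf [ 0.5488 -0.2049] [np.float64(0.0626), np.float64(0.2294)] 170.91580455924293
squat lid [ 0.58020834 -0.20303623  0.167     ] r px 21.09702491760254
```

View pics/end.png

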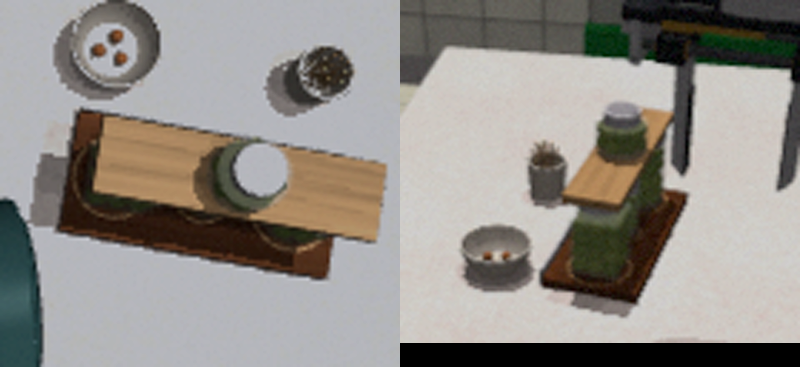

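The lid blob merged with the counter in that mask, so its number is invalid. By eye the lid centre is at crop (262,170), which is pixel (378.6,181.0). I'll cast that pixel and hand in if it agrees.

Run:
```python
from h import *
import pickle
f=pickle.load(open('top0.pkl','rb'));p=ray(f,378.6,181,.167);d=p[:2]-np.array([.5488,-.2049])
print(p.round(4),np.linalg.norm(d))
if np.linalg.norm(d)<.009: print(ctrl.sign_off())
```

```text
[ 0.547  -0.2078  0.167 ] 0.003447004852607445
the job is handed in; nothing more can be done
None
```

I built the two-tier display and handed it in at about 34 s. sign_off reports no verdict, so I don't know how it was judged.

- **Jars on the base:** The small jar is on the middle ring, the round jar on the pick-pot (−y) end ring, and the square jar on the other end ring. I turned the square jar to match the base to within about 0.1°. Their positions come from the gripper pose at release, a few millimetres from the ring centres. I did not measure them again from the cameras once the shelf covered them.
- **Shelf:** The last top view put it within about 1 mm and 0.3° of the base. It looked level in the side view, and its apparent size matched the height expected if it rests on both lids.
- **Squat jar:** Its lid measured about 3 mm from the middle of the shelf. The automatic lid mask failed in the final picture because it merged with the counter, so I read that centre by eye from the enlarged image.
- **Everything else:** Each set-down showed light contact of a few newtons before release. The last views showed all pieces standing, the gripper clear, and the pick pot and bowl looking undisturbed. I never went near the stock jar.

The wrist camera placed things about 3 mm further along y than the top camera. The offset was the same for the jars and the base, so it largely cancelled.

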